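Ring the order bell, then lift the sweet dish and present it a quarter turn round

ROBOT

A 6-joint arm with a two-finger parallel gripper is mounted at the origin on a cart in front of the work surface, level with it; the furniture and walls round the work are solid. World frame = base frame: x ahead of the robot, y to its left, z up, the work surface at z = 0. Lengths are in m, angles in rad, forces in N, time in s.
With the tool pointing down it reaches from about 0.35 to 0.775 m from the base axis. Payload 5.5 kg.
Tool frame: the origin (TCP) lies midway between the tips of the shut fingers; the grasp point (between the pads) lies 19 mm behind it; z points along the fingers, y is the line along which they close (so a half turn about z gives the same grasp; the last joint's range is limited). The gripper opens to 85 mm and grips with 20 to 120 N. Pads are 22 mm wide; open, the fingers measure 114 mm over their backs; the gripper's body (76 mm by 85 mm) begins 54 mm behind the grasp point. The pads swing forward as they close: fully open they stand 13 mm farther back than shut.
Start: joints at [0.965, 0.313, 0.046, 1.304, 0, 1.431], TCP at [0.258, 0.514, 0.231] pointing down, gripper open.
Joint ranges: [-2.76, 2.76], [-0.86, 1.69], [-1.03, 1.26], [-2.2, 2.34], [-1.47, 1.5], [-3.14, 3.14]. Speed limits (rad/s): [2.57, 2.57, 3.14, 3.14, 3.14, 3.14].

INTERFACE

Orientations are given as [roll, pitch, yaw] about the fixed x, y, z axes, in that order (R = Rz(yaw) Ry(pitch) Rx(roll)).
In Python, from cell import manip gives the robot as it stands.
- The arm moves only by the tool jog_arm, called after "Call:" as name(argument=value, ...) on one line, values as JSON. Schema: {"type":"object","properties":{"steps":{"type":"array","items":{"type":"array","items":{"type":"number"},"minItems":7,"maxItems":7},"minItems":1,"maxItems":8},"force":{"type":"number"},"only":{"type":"string"},"quiet":{"type":"boolean"},"lines":{"type":"string"}},"required":["steps"],"additionalProperties":false}. steps is a list of rows, 1 to 8 of them, each of 7 numbers: dx, dy, dz in units of 5 mm, then a rotation vector rx, ry, rz in units of 0.1 rad, then the opening from 0.0 (shut) to 1.0 (fully open); each row is the pose to reach, as a shift and turn from the pose commanded when the call began, along the tool's axes at that moment; what a row does not reach only later rows make up. A row lasts 1/8 s, in which the tool goes at most 0.0625 m and 0.188 rad, less where a joint would pass 70% of its speed; a pose out of reach is approached as far as the arm can. The fingers move at their own pace and stop on an object; force is the grip in N (left out, the last holds). Time passes only in rows, so rows that do not move let the fingers close. The tool returns the time, the measured TCP pose, the force, the opening and the grip force at its end. only (a regular expression) keeps the lines of the reply that match it, lines (a string "A,B") keeps lines A to B, and quiet returns only ok. Input that does not fit is refused with a message, and nothing moves.
- manip.sense(): the state, without advancing time (a new reading comes with each control period).
- manip.capture(name): name is "scene" or "side" or "wrist"; returns (picture, depth): 420x560x3 uint8, red, green, blue; 420x560 float32, m along the optical axis (not along the pixel's ray), 0 where there is no reading.
- manip.get_calibration(name): a dict with "fx", "fy", "cx", "cy" (pixels), "dist_coeffs" ([k1, k2, p1, p2, k3] as OpenCV has them; the pictures are not rectified), "rvec" (rotation vector, rad) and "tvec" (3), from world to camera coordinates, as OpenCV has them. Camera axes: x right, y down, z forward; pixel columns grow to the right and rows downward; lengths in m; the calibration is good to about 2 mm. A picture is of the moment at which its call begins: read the wrist's pose just before it. get_calibration takes no time and is no camera call; for the wrist camera it gives the pose at the moment of the call.
- manip.close_job(): hands the job in; it is judged then, once.
The state is a dict: "time_s": time; "joint_pos": joint angles; "joint_velocities": joint speeds; "joint_efforts": joint torques, N m; "eef_pos": TCP position; "eef_rot": TCP orientation; "contact_force": force on the tool from outside, world axes, zero at the start; "ft_torque": the same for the moment, N m; "finger_gap": opening from 0.0 (shut) to 1.0 (fully open); "grasp_force": force on a finger pad.
Only numpy, scipy, OpenCV 4.12 (cv2) and the standard library are available. Lean on these libraries where they do the work, as an engineer would, in place of code of your own. Each camera call takes 0.05 s, during which the arm holds its last target. There are 200 camera calls.

TASK

Press the plunger of the order bell fully down and let it spring back up. Then take the sweet dish by its arched handle, lift it straight up off the mat, and in the air give it a quarter turn so that its blue tab points the same way as the yellow arrow on the mat, keeping the dish level and the round sweet resting in its middle all the time. Finish while still holding it there, level and still, about 10 cm above its mat, and leave the other things on the counter alone.

Things in the scene. Friction and masses are not known exactly. Their poses are not given: they have to be found in the camera images.
- bell: Order bell, fixed: a chromed dome 80 mm across on a black round foot 88 mm across, with a small brass plunger head on top. Origin: centre of the underside, on the worktop. Dome top 44 mm high (a dark collar reaches 48 mm).
- bell_top (a point): Centre of the top of the brass plunger head, 65 mm above the worktop at rest, straight above the bell's origin. The head is 22 mm across and 7.5 mm thick. It moves straight down with the plunger; press it with the shut fingertips.
- bell_plunger (a joint): Travel of the plunger, in m: 0 up, 0.008 fully down against its stop, growing as it is pressed. The spring takes about 1 N to start and 5 N fully down, and brings it back up.
- mat: Black rubber pick-up mat, fixed, 205 x 160 x 4 mm, with a yellow arrow 40 mm long at one end pointing along the mat's own +x. Origin: on the worktop under the spot where the dish stands, 80 mm from the mat's plain end and 125 mm from its arrow end, midway between its long sides. z up.
- dish: White dished plate 146 mm across, rim 25 mm high, about 0.26 kg, loose on the mat; shallow bowl floor 10 mm above the underside in the middle. Origin: centre of the underside. +x points to the blue tab. A thin steel arch stands over it in its own y-z plane, legs at y = +-71 mm. At the start the tab points left of the arrow: a clockwise turn of 76 to 104 degrees (from above) lines it up.
- dish_grip (a point): Centre of the wooden grip on top of the arch, 112 mm above the dish's underside, straight above its centre. The grip is a bar 14 mm wide (dish x), 64 mm long (dish y), 16 mm high: pinch it from above across its 14 mm width (fingers closing along dish x). There is free room under and beside it. The dish hangs level below it.
- dish_tab (a point): Outer end of the blue tab on the rim (tab 26 mm wide, 6 mm thick), 98 mm from the dish's centre along its own +x.
- sweet_center (a point): Centre of the round hard red sweet, a loose ball of 30 mm diameter and about 22 g in the middle of the dish; 25 mm above the dish's underside when it lies there. The floor under it rises only 4 degrees in the inner 20 mm of radius, then 9 and 17 degrees, so the ball rolls off centre if the dish is tipped or jerked.
- tumbler: Clear drinking glass, 80 mm across, 91 mm high, loose, a bystander. Origin: centre of the underside.
- salt_shaker: Shaker with grey cap and white filling, 44 mm across, 90 mm high, loose, a bystander. Origin: centre of the underside.
- syrup_jug: Small glass syrup jug with black handle, 73 x 95 x 131 mm, loose, a bystander. Origin: centre of the underside.

How it is judged:
By the outcome, as a careful person would: the job done as asked, in the order asked, and still so for the second after the job is handed in, while the arm keeps its last pose, push and grip.
It also fails if it takes over 51 s, if anything falls off the work surface, if the arm or the gripper's body presses on something with over 40 N, if the wrist force passes 120 N, or if a joint passes its speed limit or range.

## Working session

There is one attempt and no reset: what is moved stays moved. The work goes in short steps, Python scripts to look and compute and a tool call to move; the robot and the scene stay as the last step left them, time stands still between calls to the robot, and variables do not carry over. Pictures are saved under pics/ and viewed, at most 10 in all, crops included, and the job is handed in when it is done.

```bash
ls; mkdir -p pics
```

Run:
```python
from cell import manip
import cv2,numpy as np
print(manip.sense())
for n in("scene","side"):
    im,d=manip.capture(n); cv2.imwrite(f"pics/{n}0.png",im[:,:,::-1]); np.savez(f"{n}0.npz",im=im,d=d)
    print(n,manip.get_calibration(n))
```

```text
cell.py
pics
{'time_s': 0.0, 'joint_pos': array([9.65382807e-01, 3.13995335e-01, 4.49963298e-02, 1.30361309e+00,
       7.02605763e-06, 1.43121572e+00]), 'joint_velocities': array([ 5.15845393e-05, -3.18853000e-04,  1.04983420e-04, -7.72009571e-06,
       -1.09148042e-03,  1.50889223e-04]), 'joint_efforts': array([ 1.02379021e-03, -4.80622780e+01,  2.98535210e+01,  1.91783480e-02,
        1.17942324e-05, -7.72039925e-06]), 'eef_pos': array([0.25797594, 0.51331236, 0.23041886]), 'eef_rot': array([-3.13979552e+00, -2.59581518e-04,  2.67575950e+00]), 'contact_force': array([-0.14286742, -0.25174516, -0.36199144]), 'ft_torque': array([-0.01429863, -0.00759937,  0.01300375]), 'grasp_force': 0.0, 'finger_gap': 0.9945850152475669}
scene {'fx': 401.5554576330013, 'fy': 401.5554576330013, 'cx': 282.69740784970645, 'cy': 204.154195768212, 'dist_coeffs': array([-0.08884021,  0.        ,  0.        ,  0.        ,  0.        ]), 'rvec': array([ 2.06873694, -0.91067176,  0.42190967]), 'tvec': array([-0.33241922,  0.38226155,  0.53345789])}
side {'fx': 546.6352232170874, 'fy': 546.6352232170874, 'cx': 284.7785803031395, 'cy': 205.0851238313882, 'dist_coeffs': array([0.03325056, 0.        , 0.        , 0.        , 0.        ]), 'rvec': array([ 0.13656698, -2.65145837,  1.55108681]), 'tvec': array([0.57079814, 0.08520079, 1.3296522 ])}
```
View pics/scene0.png

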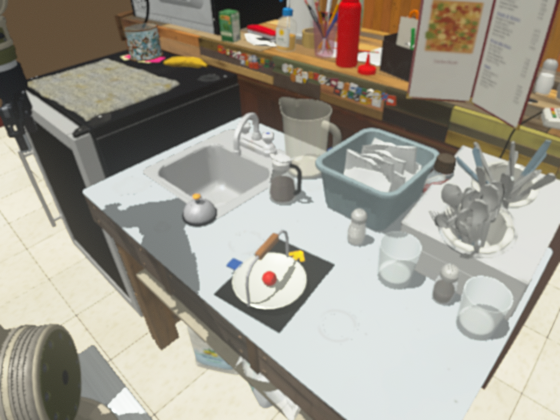

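View pics/side0.png

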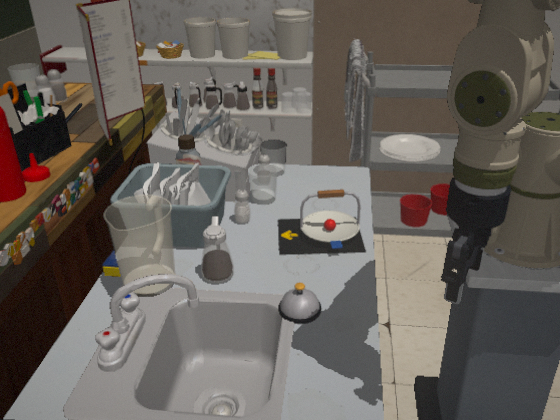

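The scene view shows the bell plunger near (197,197), blue tab (234,264), arrow (297,256), grip (268,245) and sweet (269,278). In the side view the plunger is at (300,287), grip (331,194), tab (336,244), arrow (289,235) and sweet (330,225).

Create h.py:
```python
import numpy as np,cv2
from cell import manip
def cal(n):
    c=manip.get_calibration(n);K=np.array([[c['fx'],0,c['cx']],[0,c['fy'],c['cy']],[0,0,1]])
    R=cv2.Rodrigues(c['rvec'])[0];return K,c['dist_coeffs'],R,np.array(c['tvec']).ravel()
def ray(n,uv):
    K,D,R,t=cal(n);p=cv2.undistortPoints(np.array([[uv]],float),K,D).ravel()
    return -R.T@t,R.T@np.array([p[0],p[1],1])
def plane(n,uv,z):
    o,d=ray(n,uv);return o+d*(z-o[2])/d[2]
def tri(a,b):
    (o,d),(p,e)=ray(*a),ray(*b);s=np.linalg.lstsq(np.c_[d,-e],p-o,rcond=None)[0]
    x,y=o+d*s[0],p+e*s[1];return (x+y)/2,np.linalg.norm(x-y)
def proj(n,P):
    K,D,R,t=cal(n);return cv2.projectPoints(np.array([P],float),cv2.Rodrigues(R)[0],t,K,D)[0].ravel()
HUE=dict(blue=((105,120,60),(128,255,255)),yellow=((22,150,120),(35,255,255)),red=((0,170,90),(6,255,255)),
 brown=((5,90,40),(18,255,200)),brass=((12,120,80),(30,255,255)))
def mask(im,c,win):
    m=cv2.inRange(cv2.cvtColor(im,cv2.COLOR_RGB2HSV),*HUE[c]);w=np.zeros_like(m);x0,y0,x1,y1=win;w[y0:y1,x0:x1]=m[y0:y1,x0:x1]
    n,l,s,c=cv2.connectedComponentsWithStats(w)
    k=1+np.argmax(s[1:,4]);return l==k,s[k],c[k]
```

Run:
```python
from h import *
W=dict(scene=dict(blue=(215,250,250,280),yellow=(280,240,315,270),red=(255,265,285,295),brown=(250,225,285,262),brass=(185,190,210,204)),
 side=dict(blue=(320,235,350,255),yellow=(270,225,305,245),red=(318,214,345,234),brown=(310,185,350,202),brass=(290,280,310,296)))
P={}
for n in W:
    im=np.load(n+"0.npz")['im']
    for c in W[n]:
        m,s,ce=mask(im,c,W[n][c]);P[n,c]=ce;print(n,c,s,ce.round(1))
        if c=='brown':
            r=cv2.minAreaRect(np.argwhere(m)[:,::-1].astype(np.float32));print(r)
for c in HUE: print(c,*tri(("scene",P["scene",c]),("side",P["side",c])))
# mat axis via arrow on plane z=.004
for n in W: print(n,'arrow',plane(n,P[n,'yellow'],.004),'tab',plane(n,P[n,'blue'],.025),'grip',plane(n,P[n,'brown'],.116),'sweet',plane(n,P[n,'red'],.029),'bell',plane(n,P[n,'brass'],.061))
# mat contour corners
for n,w in(("scene",(205,225,345,335)),("side",(270,210,372,262))):
    im=np.load(n+"0.npz")['im'];x0,y0,x1,y1=w
    m=np.zeros(im.shape[:2],np.uint8);m[y0:y1,x0:x1]=(im[y0:y1,x0:x1].max(2)<70)
    k,l,s,_=cv2.connectedComponentsWithStats(m)
    m=(l==1+np.argmax(s[1:,4])).astype(np.uint8)
    h=cv2.convexHull(np.argwhere(m)[:,::-1].astype(np.int32))
    pts=np.array([plane(n,p[0],.004)[:2] for p in h],np.float32)
    print(n,'mat',cv2.minAreaRect(pts*1000),cv2.boxPoints(cv2.minAreaRect(pts*1000)).round().tolist())
```

```text
scene blue [228 260  12   9  65] [233.5 263.6]
scene yellow [289 250  16  12 114] [297.6 255. ]
scene red [264 272   9  11  68] [267.8 276.9]
scene brown [256 234  22  23 160] [266.4 244.8]
((266.6492919921875, 244.63572692871094), (5.852252960205078, 28.184988021850586), 42.273685455322266)
scene brass [193 194   7   5  30] [195.9 195.9]
side blue [331 241  12   8  77] [336.  244.3]
side yellow [281 230  17  10  87] [288.2 234.6]
side red [325 219  10  10  72] [329.7 223.7]
side brown [318 190  26   8 163] [330.7 193.2]
((330.60699462890625, 193.21205139160156), (6.362585067749023, 25.138452529907227), 86.42366790771484)
side brass [295 283  10   7  56] [299.5 286. ]
blue [0.44245667 0.09597936 0.02433053] 0.0006364861268787359
yellow [0.56356387 0.02863734 0.00276639] 0.0026879678891778874
red [0.46044857 0.01416669 0.03002131] 0.0006051834992381537
brown [0.46112949 0.01369459 0.11564348] 0.0007628908834943503
brass [0.51028683 0.3042346  0.05791708] 0.00017290617438517355
scene arrow [0.56426278 0.02796155 0.004     ] tab [0.44171597 0.09542573 0.025     ] grip [0.46132639 0.01346609 0.116     ] sweet [0.46073219 0.01483684 0.029     ] bell [0.50792478 0.30045967 0.061     ]
side arrow [0.56210076 0.03190046 0.004     ] tab [0.44274033 0.09675847 0.025     ] grip [0.46077743 0.01477176 0.116     ] sweet [0.46075982 0.01221547 0.029     ] bell [0.51002325 0.30814338 0.061     ]
scene mat ((401.1339416503906, -8.096329689025879), (2.7447903156280518, 19.8356876373291), 25.52777671813965) [[396.0, 0.0], [404.0, -18.0], [407.0, -16.0], [398.0, 1.0]]
side mat ((485.5931701660156, 27.57184600830078), (207.8592987060547, 156.34512329101562), 5.278677940368652) [[375.0, 96.0], [389.0, -60.0], [596.0, -41.0], [582.0, 115.0]]
```

Run:
```python
from h import *
from scipy.spatial.transform import Rotation as Ro
s=manip.sense();R=Ro.from_euler('xyz',s['eef_rot'])
print('to bell hover',R.inv().apply(np.array([.510,.304,.090])-s['eef_pos']).round(4))
im=np.load("scene0.npz")['im'];K,D,Rc,t=cal("scene")
for n in("scene","side"):
    z=np.load(n+"0.npz");d=z['d'];K,D,Rc,t=cal(n);v,u=np.mgrid[:420,:560]
    p=cv2.undistortPoints(np.stack([u,v],-1).reshape(-1,1,2).astype(float),K,D).reshape(-1,2)
    X=(np.c_[p,np.ones(len(p))]*d.reshape(-1,1)-t)@Rc
    ok=(d.ravel()>0)
    for nm,c in(("bell",(.51,.304)),("dish",(.461,.014))):
        r=np.hypot(X[:,0]-c[0],X[:,1]-c[1]);q=ok&(X[:,2]>.03)
        for a,b in((.05,.1),(.1,.14),(.14,.18),(.18,.22)):
            k=q&(r>=a)&(r<b)
            if k.sum():
                i=X[k];print(n,nm,a,b,k.sum(),'zmax',i[:,2].max().round(3),'min/max xy',i[:,:2].min(0).round(3),i[:,:2].max(0).round(3))
# rectified mat picture at z=.004, 1 px = 0.5 mm
for n in("scene","side"):
    im=np.load(n+"0.npz")['im']
    xs=np.arange(.34,.64,.001);ys=np.arange(.14,-.10,-.001)
    g=np.array([[(x,y,.004) for x in xs] for y in ys]).reshape(-1,3)
    K,D,Rc,t=cal(n);uv=cv2.projectPoints(g,cv2.Rodrigues(Rc)[0],t,K,D)[0].reshape(len(ys),len(xs),2).astype(np.float32)
    o=cv2.remap(im,uv[...,0],uv[...,1],cv2.INTER_LINEAR);np.save("rect_"+n,o)
    cv2.imwrite(f"pics/r_{n}.png",o[:,:,::-1])
a=[cv2.imread(f"pics/r_{n}.png") for n in("scene","side")]
cv2.imwrite("pics/rect.png",np.hstack(a))
```

```text
to bell hover [-0.3192 -0.0737  0.1405]
scene bell 0.18 0.22 762 zmax 0.127 min/max xy [0.448 0.104] [0.718 0.386]
scene dish 0.05 0.1 237 zmax 0.116 min/max xy [ 0.388 -0.007] [0.533 0.104]
scene dish 0.18 0.22 256 zmax 0.091 min/max xy [ 0.612 -0.145] [ 0.678 -0.018]
side bell 0.18 0.22 1214 zmax 0.125 min/max xy [0.474 0.09 ] [0.72  0.394]
side dish 0.05 0.1 183 zmax 0.116 min/max xy [ 0.39  -0.046] [0.533 0.09 ]
side dish 0.18 0.22 244 zmax 0.092 min/max xy [ 0.613 -0.144] [ 0.679 -0.011]
```

View pics/rect.png

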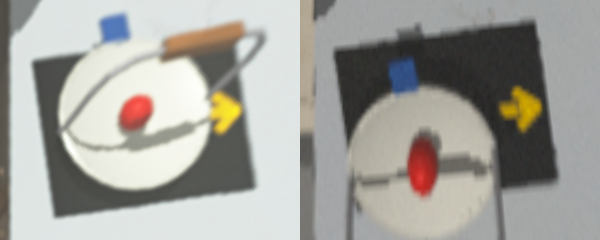

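The rectified mats (scene left, side right) both put the mat's long edges at about +8° to world x, with the arrow at about (0.563, 0.029) and the tab direction near 103°. So the turn is about 95° clockwise. Nothing tall stands within 18 cm of the bell, so I go to it now.

Units first: shifts go in units of 5 mm and turns go in units of 0.1 rad. So -0.319 m is -63.8, -0.1 m is -20.

Call:
jog_arm(steps=[[-10, -2.4, 0, 0, 0, 0, 0], [-20, -4.8, 0, 0, 0, 0, 0], [-31, -7.2, 0, 0, 0, 0, 0], [-42, -9.6, 6, 0, 0, 0, 0], [-53, -12.2, 14, 0, 0, 0, 0], [-61, -14, 22, 0, 0, 0, 0], [-63.8, -14.7, 28, 0, 0, 0, 0], [-63.8, -14.7, 28, 0, 0, 0, 0]], force=40)

```text
time_s: 1.1
eef_pos: [0.5087, 0.3027, 0.0881]
eef_rot: [-3.136, -0.004, 2.673]
contact_force: [-1.4, -0.3, 0.1]
finger_gap: -0.003
grasp_force: 0.0
```

Run:
```python
from h import *
from scipy.spatial.transform import Rotation as Ro
s=manip.sense();print(s['eef_pos'],s['eef_rot'],s['contact_force'])
for n in("scene","side"):
    im,_=manip.capture(n);m=proj(n,(.51,.304,.06)).astype(int);x,y=np.clip(m,60,360)
    cv2.imwrite(f"pics/b_{n}.png",cv2.resize(im[y-50:y+40,x-60:x+60,::-1],None,fx=3.3,fy=3.3,interpolation=2))
cv2.imwrite("pics/b1.png",np.hstack([cv2.imread(f"pics/b_{n}.png") for n in("scene","side")]))
```

```text
[0.50869843 0.30274163 0.08808436] [-3.13647114 -0.00444814  2.67325958] [-1.4432371  -0.32129571  0.06182108]
```

View pics/b1.png

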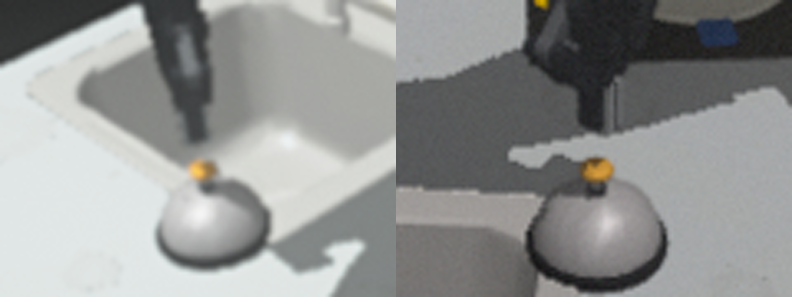

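The shut fingertips (scene crop (197,140), side crop (600,130)) stand right above the brass head in both views, so I press in steps.

To row units: 0.027 m is 5.4, 0.022 m is 4.4.

Call:
jog_arm(steps=[[0, 0, 3, 0, 0, 0, 0], [0, 0, 4.4, 0, 0, 0, 0], [0, 0, 5.4, 0, 0, 0, 0], [0, 0, 5.4, 0, 0, 0, 0]])

```text
time_s: 1.7
eef_pos: [0.5099, 0.3052, 0.0642]
eef_rot: [3.141, -0.0, 2.676]
contact_force: [-0.6, 0.7, 1.7]
finger_gap: -0.0
grasp_force: 0.6
```

Call:
jog_arm(steps=[[0, 0, 0.4, 0, 0, 0, 0], [0, 0, 0.8, 0, 0, 0, 0], [0, 0, 0.8, 0, 0, 0, 0]])

```text
time_s: 2.08
eef_pos: [0.5103, 0.3051, 0.0605]
eef_rot: [3.141, -0.0, 2.676]
contact_force: [-1.9, 0.7, 3.1]
finger_gap: -0.005
grasp_force: 1.5
```

To row units: 0.004 m is 0.8, 0.002 m is 0.4.

Call:
jog_arm(steps=[[0, 0, 0.4, 0, 0, 0, 0], [0, 0, 0.8, 0, 0, 0, 0], [0, 0, 0.8, 0, 0, 0, 0]])

```text
time_s: 2.45
eef_pos: [0.5104, 0.3051, 0.0568]
eef_rot: [3.141, 0.0, 2.676]
contact_force: [-2.2, 1.3, 7.3]
finger_gap: 0.003
grasp_force: 3.1
```

Call:
jog_arm(steps=[[0, 0, 0.4, 0, 0, 0, 0], [0, 0, 0.4, 0, 0, 0, 0]])

```text
time_s: 2.7
eef_pos: [0.5105, 0.3051, 0.0564]
eef_rot: [3.14, 0.001, 2.676]
contact_force: [-6.0, -0.7, 17.5]
finger_gap: -0.0
grasp_force: 8.5
```

The stop is reached at z ≈ 0.0565 with 17 N. I release, go straight up, then cross to the dish while turning the gripper.

Call:
jog_arm(steps=[[0, 0, -2, 0, 0, 0, 0], [0, 0, -6, 0, 0, 0, 0], [0, 0, -12, 0, 0, 0, 0], [0, 0, -22, 0, 0, 0, 0], [0, 0, -32, 0, 0, 0, 0], [0, 0, -40, 0, 0, 0, 0], [0, 0, -40, 0, 0, 0, 0]])

```text
time_s: 3.58
eef_pos: [0.5124, 0.3051, 0.2579]
eef_rot: [3.137, 0.005, 2.675]
contact_force: [0.3, -0.6, -0.1]
finger_gap: 0.001
grasp_force: 0.0
```

Call:
jog_arm(steps=[[-2.4, -8, 0, 0, 0, -1, 1], [-5.6, -18, 0, 0, 0, -2.4, 1], [-8.6, -28, 0, 0, 0, -3.8, 1], [-11.6, -38, 0, 0, 0, -5.2, 1], [-14.6, -47.6, 0, 0, 0, -6.4, 1], [-16.6, -54, 0, 0, 0, -6.9, 1], [-17.32, -56.4, 0, 0, 0, -6.9, 1], [-17.32, -56.4, 0, 0, 0, -6.9, 1]])

```text
time_s: 4.58
eef_pos: [0.4608, 0.0135, 0.2535]
eef_rot: [3.141, -0.001, -2.92]
contact_force: [1.0, 0.2, 0.1]
finger_gap: 1.001
grasp_force: 0.0
```

Run:
```python
from h import *
s=manip.sense();print(s['eef_pos'],s['eef_rot'],s['joint_pos'])
c=manip.get_calibration("wrist");im,d=manip.capture("wrist");np.savez("w1.npz",im=im,d=d,**c);cv2.imwrite("pics/w1.png",im[:,:,::-1])
im,d=manip.capture("scene");m,st,ce=mask(im,"brass",(185,188,210,206));print('bell head',st,ce)
```

```text
[0.46075175 0.01354904 0.25353672] [ 3.14105960e+00 -1.00583140e-03 -2.91971988e+00] [-1.45130028e-01  8.67714213e-02 -1.82915902e-01  1.30223912e+00
  1.36645241e-04 -3.67002613e-01]
bell head [193 194   7   5  28] [195.92857143 195.85714286]
```

View pics/w1.png

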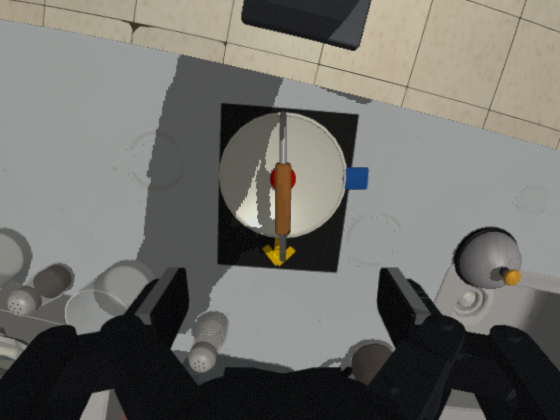

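Wrist view: the bell is back up. The grip bar is at (283,199), tab (357,178), arrow (279,252), and the mat corners are about (220,104), (358,115), (337,272), (218,263). I measure angles from these.

Run:
```python
from h import *
z=np.load("w1.npz");im=z['im'];n="wrist"
W=dict(blue=(340,160,375,195),yellow=(255,235,305,270),brown=(265,155,300,240))
g=lambda c:mask(im,c,W[c])
m,s,b=g("brown");r=cv2.minAreaRect(np.argwhere(m)[:,::-1].astype(np.float32));bx=cv2.boxPoints(r);print('grip box',r)
G=[plane(n,p,.124)[:2] for p in bx];e=sorted([(np.linalg.norm(G[i]-G[(i+1)%4]),i) for i in range(4)])
v=G[e[-1][1]]-G[(e[-1][1]+1)%4];print('grip ctr',np.mean(G,0),'size',e[0][0],e[-1][0],'axis',np.degrees(np.arctan2(v[1],v[0])))
T=plane(n,g("blue")[2],.026);A=plane(n,g("yellow")[2],.004);print('tab',T,'arrow',A,g("yellow")[1])
# dish rim circle (white), height ~.029
hs=cv2.cvtColor(im,cv2.COLOR_RGB2HSV);x0,y0,x1,y1=212,98,366,278
mt=np.zeros(im.shape[:2],np.uint8);mt[y0:y1,x0:x1]=255*(im[y0:y1,x0:x1].max(2)<60)
k,l,st,_=cv2.connectedComponentsWithStats(mt)
bigs=np.isin(l,[i for i in range(1,k) if st[i,4]>300]).astype(np.uint8)
P=cv2.findContours(bigs,cv2.RETR_EXTERNAL,cv2.CHAIN_APPROX_NONE)[0]
h=cv2.convexHull(np.vstack(P))
q=cv2.approxPolyDP(h,8,True).reshape(-1,2);print('mat px',q.tolist())
Q=np.array([plane(n,p,.004)[:2] for p in q]);print(Q.round(4).tolist())
for i in range(len(Q)):
    v=Q[(i+1)%len(Q)]-Q[i];print('edge',np.linalg.norm(v).round(4),np.degrees(np.arctan2(v[1],v[0])).round(2))
```

```text
grip box ((283.0, 198.5), (18.0, 71.0), 0.0)
grip ctr [0.46104944 0.01592277] size 0.014966722535447882 0.06328060859433032 axis -166.61710035043228
tab [0.44358482 0.09827394 0.026     ] arrow [0.57004177 0.03016638 0.004     ] [266 245  17  21 174]
mat px [[357, 115], [336, 270], [218, 264], [221, 103]]
[[0.3754, 0.0844], [0.5725, 0.1141], [0.5988, -0.0404], [0.3974, -0.0712]]
edge 0.1994 8.59
edge 0.1568 -80.34
edge 0.2037 -171.31
edge 0.1571 98.06
```

To row units: 0.1 m is 20, 0.05 m is 10.

Call:
jog_arm(steps=[[0, 0.1, 10, 0, 0, 0, 0.6], [0, 0.1, 20, 0, 0, 0, 0.6], [0, 0.1, 26, 0, 0, 0, 0.6], [0, 0.1, 29, 0, 0, 0, 0.6], [0, 0.1, 31, 0, 0, 0, 0.6], [0, 0.1, 31, 0, 0, 0, 0.6]], force=40)

```text
time_s: 5.42
eef_pos: [0.4607, 0.0152, 0.0989]
eef_rot: [3.141, -0.001, -2.916]
contact_force: [0.1, -0.6, 1.3]
finger_gap: 0.599
grasp_force: 0.0
```

Run:
```python
from h import *
s=manip.sense();print(s['eef_pos'],s['contact_force'])
for n,P in(("scene",(.461,.014,.1)),("side",(.461,.014,.1))):
    im,_=manip.capture(n);x,y=proj(n,P).astype(int);print(n,x,y)
    cv2.imwrite(f"pics/g_{n}.png",cv2.resize(im[y-50:y+50,x-60:x+60,::-1],None,fx=3.3,fy=3.3,interpolation=2))
cv2.imwrite("pics/g1.png",np.hstack([cv2.imread(f"pics/g_{n}.png") for n in("scene","side")]))
```

```text
[0.46068141 0.01522098 0.09885624] [ 0.07672063 -0.57989597  1.2581225 ]
scene 266 251
side 330 198
```

View pics/g1.png

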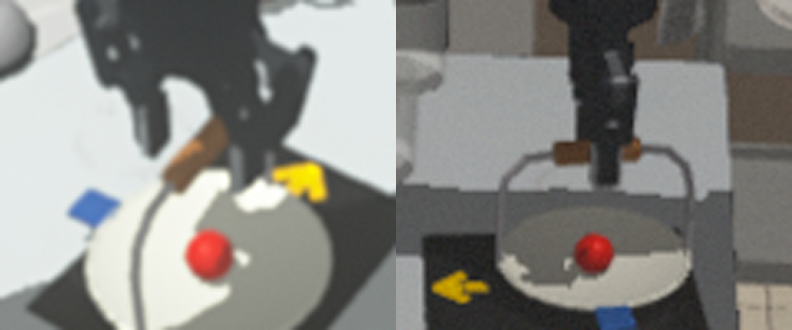

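The fingers straddle the wooden bar in both views (side crop: fingers at x≈608 and bar 553–640, the offset coming from the near finger's tilt). I close.

Call:
jog_arm(steps=[[0, 0, 0, 0, 0, 0, 0.4], [0, 0, 0, 0, 0, 0, 0.3], [0, 0, 0, 0, 0, 0, 0.2], [0, 0, 0, 0, 0, 0, 0.1], [0, 0, 0, 0, 0, 0, 0], [0, 0, 0, 0, 0, 0, 0], [0, 0, 0, 0, 0, 0, 0]], force=50)

```text
time_s: 6.4
eef_pos: [0.4613, 0.0142, 0.0996]
eef_rot: [-3.141, 0.001, -2.918]
contact_force: [1.0, -2.7, 4.3]
finger_gap: 0.152
grasp_force: 49.8
```

Call:
jog_arm(steps=[[0, 0, -0.2, 0, 0, 0, 0], [0, 0, -0.4, 0, 0, 0, 0], [0, 0, -0.8, 0, 0, 0, 0], [0, 0, -1.2, 0, 0, 0, 0], [0, 0, -1.8, 0, 0, 0, 0], [0, 0, -2.4, 0, 0, 0, 0], [0, 0, -3, 0, 0, 0, 0], [0, 0, -3, 0, 0, 0, 0]])

```text
time_s: 7.4
eef_pos: [0.4612, 0.0144, 0.1147]
eef_rot: [-3.141, 0.001, -2.917]
contact_force: [-0.2, -0.0, -3.0]
finger_gap: 0.154
grasp_force: 48.9
```

Run:
```python
from h import *
print(manip.sense()['ft_torque'])
for n in("scene","side"):
    im,_=manip.capture(n);x,y=proj(n,(.461,.014,.08)).astype(int)
    cv2.imwrite(f"pics/g_{n}.png",cv2.resize(im[y-50:y+50,x-60:x+60,::-1],None,fx=3.3,fy=3.3,interpolation=2))
cv2.imwrite("pics/g2.png",np.hstack([cv2.imread(f"pics/g_{n}.png") for n in("scene","side")]))
```

```text
[-0.04883326  0.02464767  0.04267078]
```

View pics/g2.png

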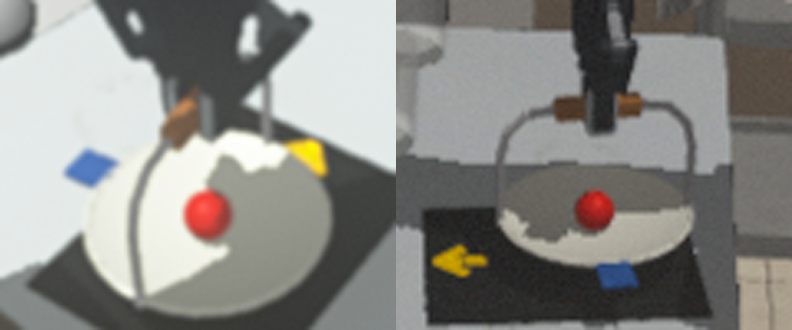

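The dish is off the mat (3 N), level, with the sweet centred. I lift the rest smoothly.

Call:
jog_arm(steps=[[0, 0, -0.6, 0, 0, 0, 0], [0, 0, -1.8, 0, 0, 0, 0], [0, 0, -3.2, 0, 0, 0, 0], [0, 0, -4.6, 0, 0, 0, 0], [0, 0, -6.2, 0, 0, 0, 0], [0, 0, -7.8, 0, 0, 0, 0], [0, 0, -9.2, 0, 0, 0, 0], [0, 0, -10.4, 0, 0, 0, 0]])

```text
time_s: 8.5
eef_pos: [0.4609, 0.0144, 0.1668]
eef_rot: [-3.142, 0.0, -2.917]
contact_force: [-0.1, 0.3, -2.0]
finger_gap: 0.151
grasp_force: 48.9
```

Call:
jog_arm(steps=[[0, 0, -1.2, 0, 0, 0, 0], [0, 0, -2.4, 0, 0, 0, 0], [0, 0, -3.6, 0, 0, 0, 0], [0, 0, -4.8, 0, 0, 0, 0], [0, 0, -5.6, 0, 0, 0, 0], [0, 0, -6.2, 0, 0, 0, 0], [0, 0, -6.6, 0, 0, 0, 0], [0, 0, -6.6, 0, 0, 0, 0]])

```text
time_s: 9.5
eef_pos: [0.4609, 0.0144, 0.1994]
eef_rot: [3.142, 0.0, -2.917]
contact_force: [0.4, 0.6, -1.8]
finger_gap: 0.152
grasp_force: 48.9
```

Create look.py:
```python
from h import *
s=manip.sense();e=s['eef_pos'];print(s['time_s'],e,s['eef_rot'],s['joint_pos'][5])
dz=e[2]-.0996+.004
P={}
for n in("scene","side"):
    im,_=manip.capture(n)
    for c,h in(("red",.025),("blue",.022)):
        r=40 if c=="red" else 75
        x,y=proj(n,(*e[:2],dz+h)).astype(int);x,y=int(x),int(y)
        try: P[n,c]=mask(im,c,(x-r,y-r,x+r,y+r))[2]
        except ValueError: print(n,c,'hidden')
out={}
for c in("red","blue"):
    if ("scene",c) in P and ("side",c) in P:
        out[c],g=tri(("scene",P["scene",c]),("side",P["side",c]));print(c,out[c].round(4),'gap',g.round(4))
d=out['blue'][:2]-e[:2];print('tab angle',np.degrees(np.arctan2(d[1],d[0])),np.linalg.norm(d),'sweet offset',out['red'][:2]-e[:2],'z over dish',out['red'][2]-dz,'tab z over dish',out['blue'][2]-dz)
```

```bash
python3 look.py
```

```text
9.5 [0.46094685 0.0144444  0.19936354] [ 3.14159230e+00  1.68886228e-04 -2.91738626e+00] -0.36727323856462807
red [0.4605 0.0151 0.1292] gap 0.0004
blue [0.4417 0.0964 0.124 ] gap 0.0006
tab angle 103.23986144876112 0.08419677308402859 sweet offset [-0.00046527  0.00068493] z over dish 0.025471163968838167 tab z over dish 0.020253958006519107
```

To row units: 0.35 rad is 3.5.

Call:
jog_arm(steps=[[0, 0, 0, 0, 0, 0.1, 0], [0, 0, 0, 0, 0, 0.3, 0], [0, 0, 0, 0, 0, 0.6, 0], [0, 0, 0, 0, 0, 1, 0], [0, 0, 0, 0, 0, 1.5, 0], [0, 0, 0, 0, 0, 2.1, 0], [0, 0, 0, 0, 0, 2.8, 0], [0, 0, 0, 0, 0, 3.5, 0]], only="eef|gap")

```text
eef_pos: [0.4609, 0.0145, 0.1993]
eef_rot: [3.142, 0.0, 3.012]
finger_gap: 0.153
```

Call:
jog_arm(steps=[[0, 0, 0, 0, 0, 0.7, 0], [0, 0, 0, 0, 0, 1.4, 0], [0, 0, 0, 0, 0, 2.1, 0], [0, 0, 0, 0, 0, 2.8, 0], [0, 0, 0, 0, 0, 3.5, 0], [0, 0, 0, 0, 0, 4.2, 0], [0, 0, 0, 0, 0, 4.9, 0], [0, 0, 0, 0, 0, 5.6, 0]], only="eef|gap")

```text
eef_pos: [0.4609, 0.0145, 0.1993]
eef_rot: [3.142, -0.0, 2.452]
finger_gap: 0.154
```

Call:
jog_arm(steps=[[0, 0, 0, 0, 0, 0.7, 0], [0, 0, 0, 0, 0, 1.4, 0], [0, 0, 0, 0, 0, 2.1, 0], [0, 0, 0, 0, 0, 2.8, 0], [0, 0, 0, 0, 0, 3.5, 0], [0, 0, 0, 0, 0, 4.2, 0], [0, 0, 0, 0, 0, 4.9, 0], [0, 0, 0, 0, 0, 5.5, 0]], only="eef|gap")

```text
eef_pos: [0.4609, 0.0145, 0.1993]
eef_rot: [3.142, -0.0, 1.903]
finger_gap: 0.155
```

Call:
jog_arm(steps=[[0, 0, 0, 0, 0, 0.5, 0], [0, 0, 0, 0, 0, 0.9, 0], [0, 0, 0, 0, 0, 1.3, 0], [0, 0, 0, 0, 0, 1.6, 0], [0, 0, 0, 0, 0, 1.75, 0], [0, 0, 0, 0, 0, 1.85, 0], [0, 0, 0, 0, 0, 1.9, 0], [0, 0, 0, 0, 0, 1.9, 0]])

```text
time_s: 13.6
eef_pos: [0.4609, 0.0145, 0.1993]
eef_rot: [3.142, -0.0, 1.716]
contact_force: [0.1, 0.9, -2.7]
finger_gap: 0.154
grasp_force: 48.9
```

```bash
python3 look.py
```

Run:
```python
from h import *
c=[manip.capture(n)[0] for n in("scene","side")]
o=[]
for n,im in zip(("scene","side"),c):
    x,y=proj(n,(.461,.014,.13)).astype(int);o.append(cv2.resize(im[y-65:y+65,x-75:x+75,::-1],None,fx=2.6,fy=2.6,interpolation=2))
cv2.imwrite("pics/f1.png",np.hstack(o))
```

```text
13.6 [0.46089828 0.01445486 0.19929595] [ 3.14151724e+00 -5.48514459e-05  1.71579543e+00] 1.2827293125849997
red [0.4612 0.0155 0.1293] gap 0.0035
blue [0.5472 0.0205 0.1232] gap 0.0065
tab angle 3.9793146992645885 0.08653714549772919 sweet offset [0.00033851 0.00102197] z over dish 0.02555545370613463 tab z over dish 0.019510533921227702
```

View pics/f1.png

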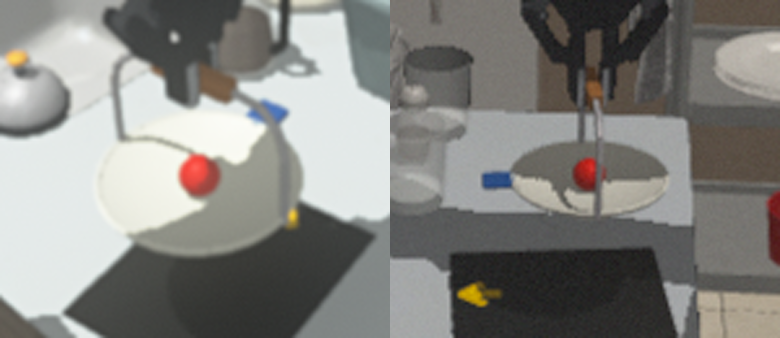

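The sweet is centred and the dish looks level; the scene view of the tab is partly hidden by the arch leg. So I check the tab angle from the side view against the now uncovered mat.

Run:
```python
from h import *
e=manip.sense()['eef_pos'];im,_=manip.capture("side");n="side"
print('grip brown',end=' ')
for z in(.123,.127):
    x,y=proj(n,(.555,.03,.125)).astype(int)
    m,s,c=mask(im,"blue",(x-25,y-20,x+25,y+20));T=plane(n,c,z)
    # sweet/dish centre in same view, at ball height
    x,y=proj(n,(*e[:2],.129)).astype(int);C=plane(n,mask(im,"red",(x-25,y-25,x+25,y+25))[2],.129)
    for k in(e,C): d=T-k;print('tab',z,np.degrees(np.arctan2(d[1],d[0])).round(2),np.hypot(*d[:2]).round(4),s)
u=[proj(n,p) for p in((.36,.13,.004),(.62,.13,.004),(.62,-.08,.004),(.36,-.08,.004))]
w=np.array(u);x0,y0=w.min(0).astype(int);x1,y1=w.max(0).astype(int)
m=np.zeros(im.shape[:2],np.uint8);m[y0:y1,x0:x1]=(im[y0:y1,x0:x1].max(2)<60);k,l,s,_=cv2.connectedComponentsWithStats(m)
mm=(l==1+np.argmax(s[1:,4])).astype(np.uint8)
q=cv2.approxPolyDP(cv2.convexHull(np.argwhere(mm)[:,::-1].astype(np.int32)),4,True).reshape(-1,2)
Q=np.array([plane(n,p,.004)[:2] for p in q]);print(q.tolist(),Q.round(4).tolist())
for i in range(len(Q)): v=Q[(i+1)%len(Q)]-Q[i];print(np.linalg.norm(v).round(4),np.degrees(np.arctan2(v[1],v[0])).round(1))
im,_=manip.capture("wrist");cv2.imwrite("pics/w2.png",im[:,:,::-1])
for z in (.126,):
    m,s,c=mask(im,"blue",(0,0,560,420));T=plane("wrist",c,z);d=T-e;print('wrist tab',c,T,np.degrees(np.arctan2(d[1],d[0])),np.hypot(*d[:2]))
m,s,c=mask(im,"yellow",(0,0,560,420));print('wrist arrow',s,plane("wrist",c,.004))
```

```text
grip brown tab 0.123 6.63 0.084 [291 189  10   5  50]
tab 0.123 8.05 0.0822 [291 189  10   5  50]
tab 0.127 11.77 0.0845 [291 189  10   5  50]
tab 0.127 13.28 0.0829 [291 189  10   5  50]
[[364, 251], [280, 253], [278, 220], [355, 217]] [[0.3766, 0.0876], [0.573, 0.1141], [0.596, -0.0357], [0.3974, -0.0688]]
0.1982 7.7
0.1516 -81.3
0.2013 -170.5
0.1578 97.6
wrist tab [402.60732113 221.68635607] [0.54449146 0.02719522 0.126     ] 8.658971910770763 0.08456130645676276
wrist arrow [375 161  24  33 390] [0.5686327  0.03737083 0.004     ]
```

View pics/w2.png

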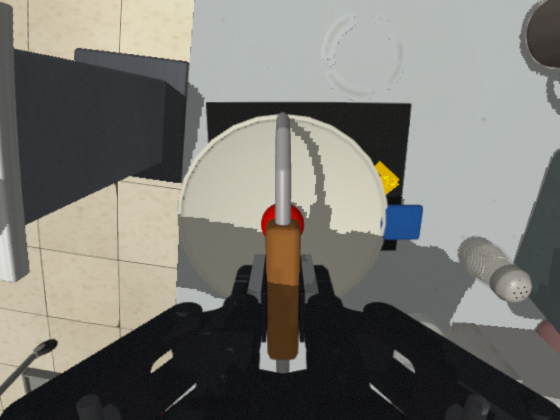

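The wrist view agrees: the tab at (403,222) points along about 8.7°, the mat lies at about 8.5°, the mat's edge runs parallel to the tab, and the sweet is at the centre (283,222). I let it settle and hand in.

Call:
jog_arm(steps=[[0, 0, 0, 0, 0, 0, 0], [0, 0, 0, 0, 0, 0, 0], [0, 0, 0, 0, 0, 0, 0], [0, 0, 0, 0, 0, 0, 0]])

```text
time_s: 14.4
eef_pos: [0.4609, 0.0145, 0.1993]
eef_rot: [3.142, -0.0, 1.716]
contact_force: [-0.2, 0.6, -2.4]
finger_gap: 0.152
grasp_force: 48.9
```

```bash
python3 -c "
from cell import manip
print(manip.close_job())"
```

```text
the job is handed in; nothing more can be done
None
```

I handed the job in at 14.4 s: the bell was pressed to its stop and sprang back, and the dish is held level and still about 10 cm above its mat, with its tab within about 1° of the arrow and the sweet centred.

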